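Shim the rocking balance

ROBOT

A 6-joint arm with a two-finger parallel gripper is mounted at the origin on a cart in front of the work surface, level with it; the furniture and walls round the work are solid. World frame = base frame: x ahead of the robot, y to its left, z up, the work surface at z = 0. Lengths are in m, angles in rad, forces in N, time in s.
With the tool pointing down it reaches from about 0.25 to 0.775 m from the base axis. Payload 4 kg.
Tool frame: the origin (TCP) lies on the centre line of the jaws, within the pads' length; the fingertips stand 8 mm ahead of it and the grasp point (between the pads) lies 11 mm behind it; z points along the fingers, y is the direction in which the jaws open and shut (so a half turn about z gives the same grasp; the last joint's range is limited). The gripper opens to 94 mm and grips with 3 to 60 N. Pads are 16 mm wide; open, the fingers measure 119 mm over their backs; the gripper's body (75 mm by 177 mm) begins 78 mm behind the grasp point.
Start: joints at [-1.295, 0.087, 1.371, -0, 1.684, -0.103], TCP at [0.203, -0.511, 0.174] pointing down, gripper open.
Joint ranges: [-3.1, 3.1], [-0.76, 2.03], [0.27, 2.55], [-1.08, 4.22], [0.17, 2.65], [-2.57, 2.57]. Speed limits (rad/s): [2.79, 2.79, 3.14, 3.14, 3.14, 3.14].

INTERFACE

Orientations are given as [roll, pitch, yaw] about the fixed x, y, z axes, in that order (R = Rz(yaw) Ry(pitch) Rx(roll)).
In Python, from bench import robot gives the robot as it stands.
- The arm moves only by the shell command python3 -m crank 'ROWS' [OPENING]. ROWS is JSON, a list of rows, each a list of 4 numbers: the shift along the tool's x, y, z scaled (see below), then the turn about the tool's z scaled (see below). A call has exactly 10 rows; each row shifts and turns the commanded pose from where the row before left it, along the tool's axes as they then stand; what a row does not reach is not made up. The controller multiplies each number of a shift by 0.2 m and each number of a turn by pi/2 rad. A row lasts 1/8 s, in which the tool goes at most 62.5 mm and 10.7 degrees, less where a joint would pass 70% of its speed; a pose out of reach is approached as far as the arm can. A call with a number of a shift or a turn outside -1 to 1 is refused whole. A call with a gripper value outside its range is refused whole. OPENING is the gripper command: -1 is fully open, 1 is shut, values between are in proportion, set as the call begins (- or left out, the last holds). The fingers move at their own pace and stop on an object; the grip force is fixed at half the most. Time passes only in rows, so rows that do not move let the fingers close, or fill a call up. It gives the time, the measured TCP pose, the force and the opening at its end, in the units of the state.
- robot.get_obs(): the state, without advancing time (a new reading comes with each control period).
- robot.snapshot(name): name is "scene" or "top" or "wrist"; returns (picture, depth): 384x512x3 uint8, red, green, blue; 384x512 float32, m along the optical axis (not along the pixel's ray), 0 where there is no reading.
- robot.camera_params(name): a dict with "fx", "fy", "cx", "cy" (pixels), "distortion" ([k1, k2, p1, p2, k3] as OpenCV has them; the pictures are not rectified), "world_from_camera" (4x4, takes a point from camera to world coordinates). Camera axes: x right, y down, z forward; pixel columns grow to the right and rows downward; lengths in m; the calibration is good to about 2 mm. A picture is of the moment at which its call begins: read the wrist's pose just before it. camera_params takes no time and is no camera call; for the wrist camera it gives the pose at the moment of the call.
- robot.close_job(): hands the job in, once; it reports no verdict.
The state is a dict: "time": time; "joint_positions": joint angles; "qvel": joint speeds; "joint_torque": joint torques, N m; "tool_pos": TCP position; "ee_rot": TCP orientation; "wrist_force": force on the tool from outside, world axes, zero at the start; "wrist_torque": the same for the moment, N m; "width": finger opening in m.
Only numpy, scipy, OpenCV 4.12 (cv2) and the standard library are available. Lean on these libraries where they do the work, as an engineer would, in place of code of your own. Each camera call takes 0.05 s, during which the arm holds its last target.

TASK

The bench balance rocks because its near right foot is too short: push the orange wedge along the bench, thin end first, under that foot until the balance stands level. Then press a fingertip firmly on the red spot at its far left corner for a moment to check that it no longer rocks, and leave it standing level on the wedge. Only push and press: lift nothing, do not shove the balance out of its place, and leave the other things undisturbed.

Things in the scene. Friction and masses are not known exactly. Their poses are not given: they have to be found in the camera images.
- balance: white bench balance, loose, about 2.4 kg. Origin: centre of the case at bench height when level; x away from its near (display) edge, y left, z up (vertical = level). Case 200 (x) x 170 (y) mm, underside 14, top 60 mm high; steel pan, radius 57, top 67 mm, centred at x +18. Domed feet, radius 12 mm, at x +-80, y +-65. It starts leaning 0.07 rad down to its short near right foot
- short_foot (a point): lowest point of the near right foot (balance's x -80, y -65 mm), 7 mm shorter than the other three: 7 mm above the bench when the balance is level, about 0 while it leans on it. The far left foot is then in the air and the balance rocks across the other two
- press_spot (a point): red spot, 20 mm across, on the flat top of the balance at its far left corner, above the far left foot (at x +80, y +65, z +61 mm in the balance's frame)
- wedge: orange slick plastic wedge, 125x46 mm, 0.06 kg, lying to the right of the short foot, thin end towards it. Origin: centre of the underside; x to the thin end (x +62.5 mm, 2 mm high). The top rises 0.12 mm per mm to 14.3 mm at x -40; behind that an 18 mm high ribbed block. The balance is level when the short foot is over x = +21 mm (42 mm from the thin end)
- wedge_back (a point): middle of the wedge's flat upright back face (x -62.5 mm; 46 mm wide, 18 mm high), 9 mm above the bench: the face to push on. Pushing it under takes up to about 15 N; the foot's load then holds the wedge where it is left
- logbook: blue hard-cover log book, 210x149x14 mm, lying flat; bystander; origin at the centre of its underside
- ptfe_tape: roll of tape on a blue spool, 52 mm across, 14 mm high; bystander; origin at the centre of its underside
- test_gauge: round pressure gauge lying face up, 105x68x32 mm; bystander; origin at the centre of its underside
- adapter_1: silver threaded pipe adapter standing on its hexagon, 22x25x27 mm; bystander; origin at the centre of its underside
- hex_key_set: red folding hex key set, 30x92x20 mm; bystander; origin at the centre of its underside
- spanner_1: open-end spanner, 40x166x6 mm, lying flat; bystander; origin at the centre of its underside
- indicator: dark hand-held indicator with keys and a small display, 163x67x28 mm, lying flat; bystander; origin at the centre of its underside
There are look-alikes about, which are no part of the job. Several things have the shape of the wedge; the one meant has the colours described above.

How it is judged:
On the way, in this order (a step that is already met when the one before it is completed fails the run):
1. the wedge is under the short foot and the balance stands level (angle between balance's own z axis and vertical below 0.014 rad and x of short_foot in the frame of wedge between 0.005 and 0.04 m and y of short_foot in the frame of wedge between -0.02 and 0.02 m), for 0.2 s.
2. the red spot is pressed with more than 4 N by a fingertip and the balance stays level (all of step 1 and contact force between the fingers and balance above 4 N and horizontal distance between the grasp point and press_spot below 0.05 m), for 0.3 s.
At the end, for the whole second after the job is handed in: The balance is level within 0.014 rad (0.8 degrees), at rest and within 30 mm of where it stood; the wedge lies flat on the bench, at rest, with the short foot on its slope, not more than 20 mm to the side of its middle line and 5 to 40 mm ahead of its centre (all of step 1 and height (world z) of wedge below 0.004 m and angle between wedge's own z axis and vertical below 0.04 rad and distance of balance from where it was at the start of the episode below 0.03 m and linear speed of each of balance, wedge below 0.01 m/s); the robot touches nothing.
It fails at once if the wedge is lifted off the bench (height (world z) of wedge above 0.012 m).
It fails at once if the balance is lifted (height (world z) of balance above 0.015 m).
It fails at once if another thing on the bench is disturbed (moved more than 20 mm) (distance of any of logbook, ptfe_tape, test_gauge, adapter_1, hex_key_set, spanner_1, indicator from where it was at the start of the episode above 0.02 m).
It also fails if it takes over 67 s, if anything falls off the work surface, if the arm or the gripper's body presses on something with over 40 N, if the wrist force passes 120 N, or if a joint passes its speed limit or range.

## Working session

There is one attempt and no reset: what is moved stays moved. The work goes in short steps, Python scripts to look and compute and a shell command to move; the robot and the scene stay as the last step left them, time stands still between calls to the robot, and variables do not carry over. Pictures are saved under pics/ and viewed, and the job is handed in when it is done.

```bash
mkdir -p pics; ls
cat > h.py <<'E'
import numpy as np,cv2,pickle
from bench import robot
def snap(n,f):
    P=robot.camera_params(n); im,d=robot.snapshot(n)
    cv2.imwrite(f'pics/{f}.png',im[:,:,::-1]); pickle.dump((im,d,P),open(f'{f}.pkl','wb')); return im,d,P
def load(f): return pickle.load(open(f'{f}.pkl','rb'))
def ray(P,uv,z=None):
    K=np.array([[P['fx'],0,P['cx']],[0,P['fy'],P['cy']],[0,0,1.]])
    uv=np.array(uv,float).reshape(-1,1,2)
    n=cv2.undistortPoints(uv,K,np.array(P['distortion'],float))[:,0]
    T=np.array(P['world_from_camera']); d=np.c_[n,np.ones(len(n))]@T[:3,:3].T; o=T[:3,3]
    if z is None: return o,d
    return o+d*((z-o[2])/d[:,2])[:,None]
def pts(P,uv,dep):
    o,d=ray(P,uv); uv=np.array(uv).reshape(-1,2).astype(int)
    return o+d*dep[uv[:,1],uv[:,0]][:,None]
E
python3 - <<'E'
from h import *
for n in("top","scene"): 
    im,d,P=snap(n,n+'0'); print(n,np.round(P['world_from_camera'],3).tolist(),P['fx'])
print(robot.get_obs())
E
```

```text
pics
top [[-0.016, -0.995, 0.103, 0.473], [-1.0, 0.016, -0.001, -0.114], [-0.001, -0.103, -0.995, 1.33], [0.0, 0.0, 0.0, 1.0]] 380.95649302944474
scene [[-0.514, -0.603, 0.61, -0.499], [-0.857, 0.376, -0.351, 0.528], [-0.017, -0.703, -0.711, 1.317], [0.0, 0.0, 0.0, 1.0]] 487.3470285316965
{'time': 0.1, 'joint_positions': array([-1.29510353e+00,  8.78858526e-02,  1.37205840e+00, -1.42796204e-05,
        1.68361545e+00, -1.03116885e-01]), 'qvel': array([-0.0022191 , -0.00127452, -0.00340936, -0.00177497, -0.00103502,
        0.0002814 ]), 'joint_torque': array([ 2.46449148e-03, -3.41252410e+01, -3.03301907e+01,  7.19799148e-02,
        3.03569867e-02, -1.00665654e-04]), 'tool_pos': array([ 0.20323063, -0.5104866 ,  0.17324138]), 'ee_rot': array([-3.13963459e+00, -1.88360055e-04,  3.78807908e-01]), 'wrist_force': array([0.28354791, 0.11784315, 0.02563992]), 'wrist_torque': array([ 0.02971902, -0.02604818,  0.01045315]), 'width': 0.09390142132296246}
```

View pics/top0.png

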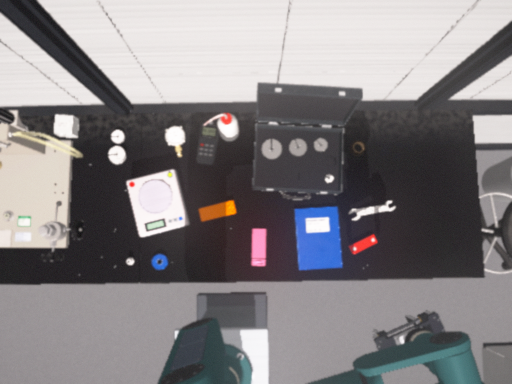

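View pics/scene0.png

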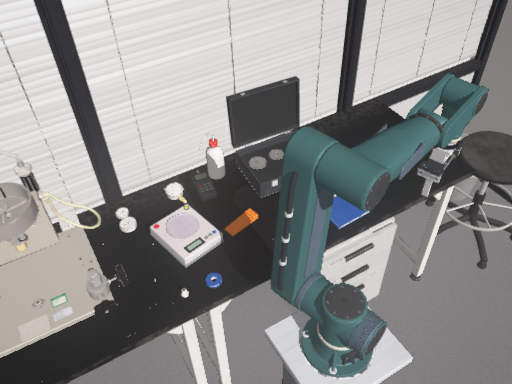

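Run:
```python
from h import *
im,d,P=load('top0')
c=im[160:270,110:275]; cv2.imwrite('pics/c0.png',cv2.resize(c,None,fx=4.8,fy=4.8,interpolation=cv2.INTER_CUBIC)[:,:,::-1])
hsv=cv2.cvtColor(im,cv2.COLOR_RGB2HSV)
m=((hsv[...,0]>5)&(hsv[...,0]<20)&(hsv[...,1]>150)&(hsv[...,2]>90)).astype(np.uint8); m[:190]=0;m[230:]=0;m[:,:190]=0;m[:,250:]=0
cs=max(cv2.findContours(m,0,2)[0],key=cv2.contourArea); 
b=cv2.boxPoints(cv2.minAreaRect(cs)); print(b, ray(P,b,0.009).round(4).tolist())
w=((hsv[...,1]<60)&(hsv[...,2]>130)).astype(np.uint8); w[:165]=0;w[245:]=0;w[:,:120]=0;w[:,192:]=0
cs=max(cv2.findContours(w,0,2)[0],key=cv2.contourArea); b=cv2.boxPoints(cv2.minAreaRect(cs)); print(b,ray(P,b,0.057).round(4).tolist())
r=((hsv[...,0]<8)|(hsv[...,0]>172))&(hsv[...,1]>150); r[:175]=0;r[195:]=0;r[:,:120]=0;r[:,145:]=0
v,u=np.nonzero(r); print(len(u),u.mean(),v.mean(),ray(P,[u.mean(),v.mean()],0.064))
```

```text
[[197.4118  207.6471 ]
 [233.6471  198.58829]
 [237.35297 213.4118 ]
 [201.11768 222.47061]] [[0.5666, 0.0787, 0.009], [0.5962, -0.0477, 0.009], [0.5444, -0.06, 0.009], [0.515, 0.0659, 0.009]]
[[124.588264 180.35297 ]
 [174.47061  167.88239 ]
 [188.88239  225.52945 ]
 [139.00003  238.00003 ]] [[0.6597, 0.3186, 0.057], [0.6995, 0.1494, 0.057], [0.5039, 0.1003, 0.057], [0.4649, 0.2669, 0.057]]
12 131.5 184.0 [[0.64584971 0.29263415 0.064     ]]
```

View pics/c0.png

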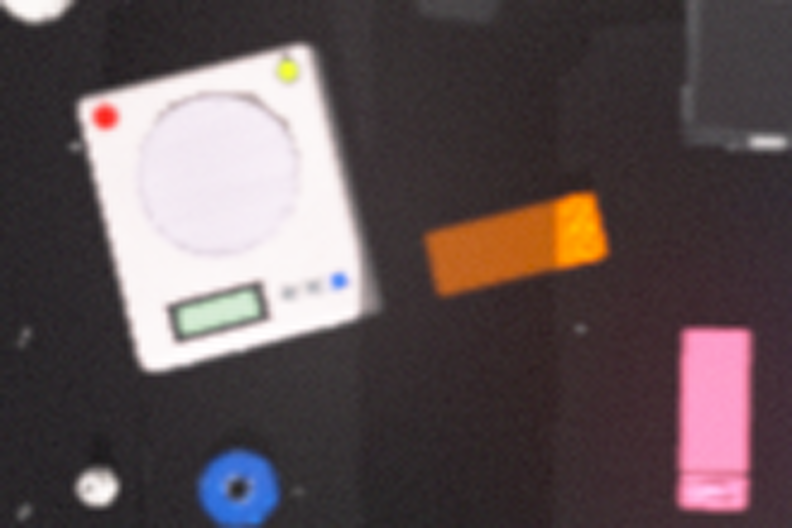

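Run:
```python
from h import *
im,d,P=load('top0')
for u,v in [(258,185),(258,160),(262,185),(300,180),(320,220),(259,235),(150,185),(180,225),(140,225),(170,180),(131,186)]: print((u,v),pts(P,[u,v],d).round(3).tolist())
hsv=cv2.cvtColor(im,cv2.COLOR_RGB2HSV)
w=((hsv[...,1]<60)&(hsv[...,2]>185)).astype(np.uint8); w[:165]=0;w[245:]=0;w[:,:120]=0;w[:,192:]=0
cs=max(cv2.findContours(w,0,2)[0],key=cv2.contourArea); b=cv2.boxPoints(cv2.minAreaRect(cs)); q=ray(P,b,0.059);print(q.round(4).tolist(),q.mean(0), [np.linalg.norm(q[i]-q[(i+1)%4]).round(4) for i in range(4)])
```

```text
(258, 185) [[0.637, -0.133, 0.052]]
(258, 160) [[0.725, -0.134, 0.044]]
(262, 185) [[0.638, -0.146, 0.043]]
(300, 180) [[0.653, -0.276, 0.045]]
(320, 220) [[0.517, -0.345, 0.015]]
(259, 235) [[0.469, -0.134, 0.005]]
(150, 185) [[0.641, 0.228, 0.07]]
(180, 225) [[0.506, 0.131, 0.052]]
(140, 225) [[0.508, 0.263, 0.06]]
(170, 180) [[0.658, 0.164, 0.059]]
(131, 186) [[0.639, 0.294, 0.066]]
[[0.6583, 0.3151, 0.059], [0.6968, 0.1518, 0.059], [0.5047, 0.1035, 0.059], [0.4671, 0.2643, 0.059]] [0.58170251 0.20868636 0.059     ] [np.float64(0.1678), np.float64(0.1981), np.float64(0.1652), np.float64(0.1979)]
```

```bash
python3 -m crank '[[0.23,-0.12,0,0],[0.23,-0.12,0,0],[0.23,-0.12,0,0],[0.23,-0.12,0,0],[0.23,-0.12,0,0],[0.23,-0.12,0,0],[0.23,-0.12,0,0],[0.23,-0.12,0,0],[0.23,-0.12,0,0],[0.23,-0.12,0,0]]' 0.7; python3 -m crank '[[0,0,0,-0.115],[0,0,0,-0.115],[0,0,0,-0.115],[0,0,0,-0.115],[0,0,0,-0.115],[0,0,0,-0.115],[0,0,0,-0.115],[0,0,0,-0.115],[0,0,0,0],[0,0,0,0]]'
python3 - <<'E'
from h import *
im,d,P=snap("wrist",'w1'); print(robot.get_obs()['tool_pos'],robot.get_obs()['ee_rot'],robot.get_obs()['width'],np.round(P['world_from_camera'],3).tolist())
E
```

```text
time: 1.35
tool_pos: [0.5427, -0.1164, 0.1737]
ee_rot: [-3.141, 0.001, 0.379]
wrist_force: [1.2, -0.7, 0.6]
width: 0.014
time: 2.6
tool_pos: [0.5418, -0.1179, 0.1739]
ee_rot: [-3.141, -0.0, 1.821]
wrist_force: [0.2, 0.3, 0.9]
width: 0.0141
[ 0.54191322 -0.11790907  0.17402447] [-3.14119809e+00 -1.77663577e-04  1.82191052e+00] 0.014141634240523632 [[0.969, 0.238, 0.06, 0.525], [0.246, -0.939, -0.239, -0.05], [-0.0, 0.246, -0.969, 0.384], [0.0, 0.0, 0.0, 1.0]]
```

View pics/w1.png

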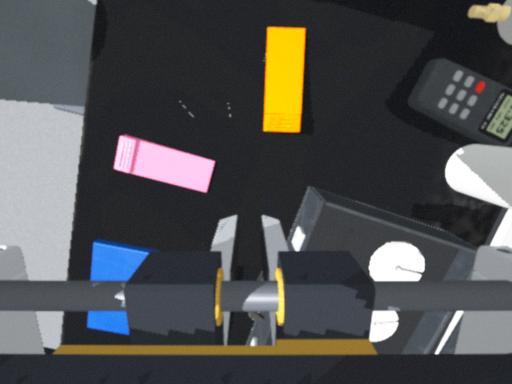

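```bash
cat >> h.py <<'E'
def wedge(f,z=0.009):
    im,d,P=load(f); hsv=cv2.cvtColor(im,cv2.COLOR_RGB2HSV)
    m=((hsv[...,0]>5)&(hsv[...,0]<20)&(hsv[...,1]>180)&(hsv[...,2]>60)).astype(np.uint8)
    c=max(cv2.findContours(m,0,2)[0],key=cv2.contourArea)
    return P,c
E
python3 - <<'E'
from h import *
P,c=wedge('w1'); b=cv2.boxPoints(cv2.minAreaRect(c)); print(b.tolist(), cv2.contourArea(c))
b=sorted(b.tolist(),key=lambda p:p[1]); f=np.array(b[:2]);r=np.array(b[2:])
F=ray(P,f,0.002);R=ray(P,r,0.018); R0=ray(P,r,0.0)
print(F,R,R0); 
ax=F.mean(0)-R.mean(0); print(ax, np.arctan2(ax[1],ax[0]), np.linalg.norm(ax[:2]))
E
```

```text
[[261.81951904296875, 131.4211883544922], [266.14715576171875, 25.39376449584961], [305.978759765625, 27.019546508789062], [301.651123046875, 133.04696655273438]] 186.5
[[0.51775474 0.06500332 0.002     ]
 [0.56571793 0.07536854 0.002     ]] [[ 0.54450411 -0.05925096  0.018     ]
 [ 0.59460818 -0.04862507  0.018     ]] [[ 0.54544135 -0.05970311  0.        ]
 [ 0.59800851 -0.04855485  0.        ]]
[-0.02781981  0.12412395 -0.016     ] 1.7912818499293461 0.12720336336261756
```

```bash
python3 -m crank '[[0.05,0.107,0,0],[0.05,0.107,0,0],[0,0,0,0],[0,0,0.2,0],[0,0,0.2,0],[0,0,0.2,0],[0,0,0.15,0],[0,0,0.05,0],[0,0,0,0],[0,0,0,0]]'
python3 - <<'E'
from h import *
im,d,P=snap("wrist",'w2'); o=robot.get_obs();print(o['tool_pos'],o['wrist_force'])
E
```

```text
time: 3.9
tool_pos: [0.5798, -0.0882, 0.0162]
ee_rot: [3.139, 0.002, 1.824]
wrist_force: [0.2, 0.4, 0.0]
width: 0.0138
[ 0.57989079 -0.08823084  0.01632745] [ 0.4225649  -0.20768384  0.18561011]
```

View pics/w2.png

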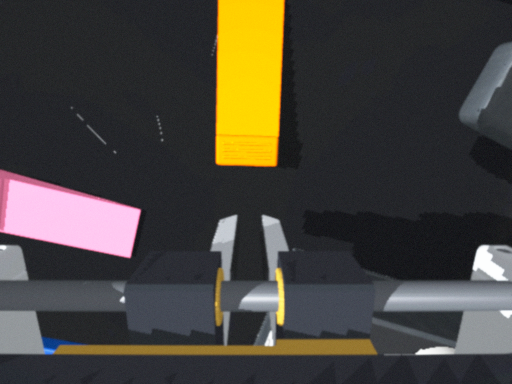

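```bash
python3 -m crank '[[0,0,0.02,0],[0.05,0,0,0],[0.05,0,0,0],[0.05,0,0,0],[0.05,0,0,0],[0.05,0,0,0],[0.05,0,0,0],[0.05,0,0,0],[0.05,0,0,0],[0,0,0,0]]'
python3 - <<'E'
from h import *
im,d,P=snap("wrist",'w3'); snap("top",'t3');o=robot.get_obs();print(o['tool_pos'],o['wrist_force'])
im,d,P=load('t3')
c=im[160:270,110:275]; cv2.imwrite('pics/c3.png',cv2.resize(c,None,fx=4.8,fy=4.8,interpolation=cv2.INTER_CUBIC)[:,:,::-1])
E
```

```text
time: 5.2
tool_pos: [0.5582, -0.0097, 0.0102]
ee_rot: [-3.142, 0.0, 1.825]
wrist_force: [-0.1, 0.4, 0.1]
width: 0.0138
[ 0.55847861 -0.01046416  0.01030292] [ 0.34181982 -0.50047147  0.59141385]
```

View pics/w3.png

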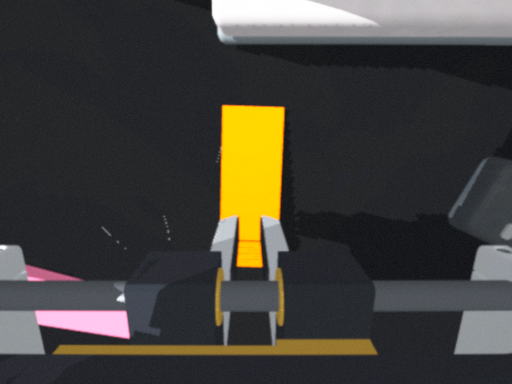

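View pics/c3.png

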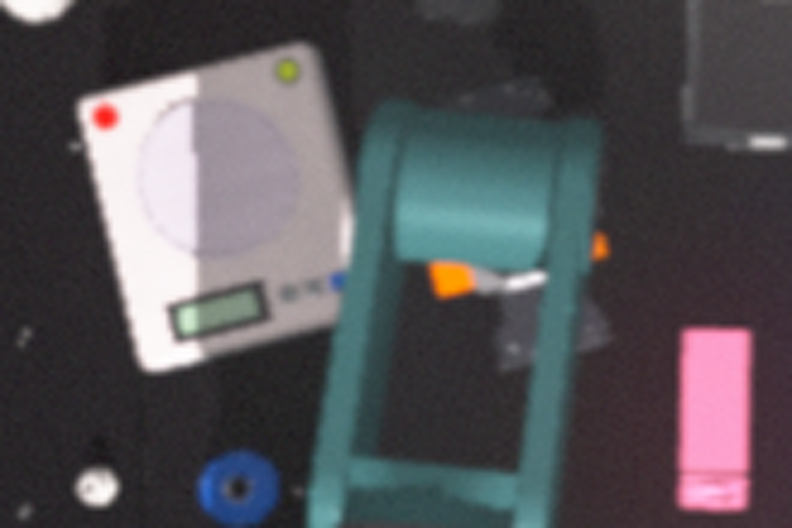

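Run:
```python
from h import *
for f,l in (('w2',[(247,150),(247,100),(228,222),(270,222),(227,240),(350,120)]),('w3',[(252,112),(252,150),(252,200),(250,235),(250,245),(250,262),(250,280),(226,220),(230,222),(272,222),(226,235),(350,120),(205,200)])):
    im,d,P=load(f)
    for u,v in l: print(f,(u,v),im[v,u],pts(P,[u,v],d).round(4).tolist(),d[v,u])
print(robot.get_obs()['joint_positions'])
```

```text
w2 (247, 150) [255 206   0] [[0.5669, -0.0412, 0.0196]] 0.20557885
w2 (247, 100) [255 216   0] [[0.5581, -0.0067, 0.0104]] 0.20560476
w2 (228, 222) [197 203 210] [[0.5655, -0.0832, 0.0619]] 0.1745904
w2 (270, 222) [197 202 206] [[0.5912, -0.0772, 0.0606]] 0.17608818
w2 (227, 240) [195 200 207] [[0.5669, -0.0832, 0.0883]] 0.14909613
w2 (350, 120) [36 37 40] [[0.6405, -0.0002, -0.0014]] 0.22087619
w3 (252, 112) [255 216   0] [[0.5421, 0.0646, 0.0018]] 0.21044542
w3 (252, 150) [255 218   0] [[0.5491, 0.0374, 0.0057]] 0.21350491
w3 (252, 200) [255 210   0] [[0.5589, -0.0002, 0.0088]] 0.22009003
w3 (250, 235) [255 205   0] [[0.5644, -0.0279, 0.012]] 0.22400434
w3 (250, 245) [255 200   0] [[0.5658, -0.0334, 0.0185]] 0.21913049
w3 (250, 262) [255 199   0] [[0.5696, -0.048, 0.0178]] 0.22350375
w3 (250, 280) [49 53 57] [[0.5767, -0.0754, -0.0018]] 0.24944629
w3 (226, 220) [198 202 209] [[0.5426, -0.0054, 0.0517]] 0.178817
w3 (230, 222) [197 201 209] [[0.5453, -0.0043, 0.0563]] 0.17429657
w3 (272, 222) [198 204 211] [[0.5709, 0.0017, 0.0549]] 0.17575057
w3 (226, 235) [198 205 211] [[0.5444, -0.005, 0.0756]] 0.15567431
w3 (350, 120) [36 37 42] [[0.6161, 0.0777, 0.0003]] 0.21332005
w3 (205, 200) [40 41 42] [[0.5222, -0.0125, -0.001]] 0.23029804
[-1.19997033e-01  1.95143716e-01  1.58194489e+00 -3.58163581e-04
  1.36430876e+00 -3.73238434e-01]
```

Run:
```python
from h import *
im,d,P=snap("scene",'s3')
T=np.linalg.inv(np.array(P['world_from_camera']));K=np.array([[P['fx'],0,P['cx']],[0,P['fy'],P['cy']],[0,0,1.]])
p=np.array([[0.5582,-0.0097,0.002],[0.5582,-0.0097,0.05],[0.5582,-0.0097,0.1]])
uv=cv2.projectPoints(p,cv2.Rodrigues(T[:3,:3])[0],T[:3,3],K,np.array(P['distortion'],float))[0][:,0];print(uv)
c=im[180:290,150:310]; cv2.imwrite('pics/s3c.png',cv2.resize(c,None,fx=5,fy=5,interpolation=cv2.INTER_CUBIC)[:,:,::-1])
im,d,P=load('w3');c=im[190:290,190:310]; cv2.imwrite('pics/w3c.png',cv2.resize(c,None,fx=6,fy=6)[:,:,::-1])
```

```text
[[244.84333052 219.69327644]
 [244.2847549  210.66403776]
 [243.67899841 200.87281154]]
```

View pics/s3c.png

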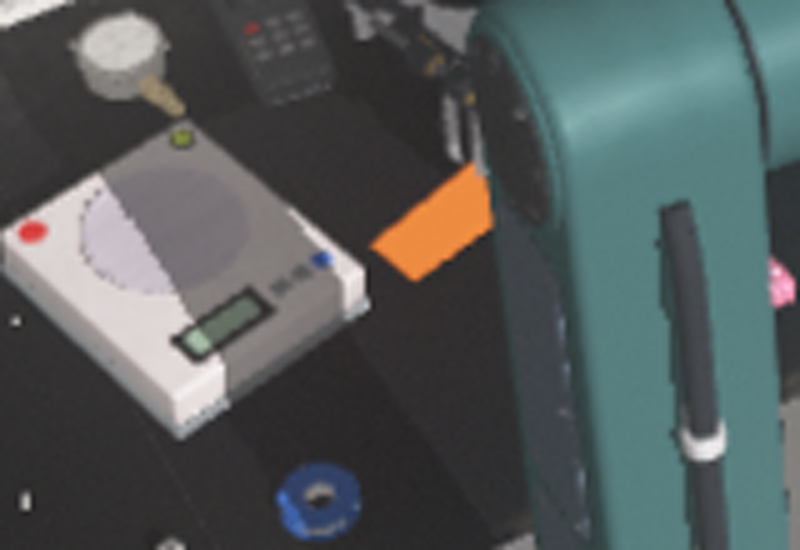

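View pics/w3c.png

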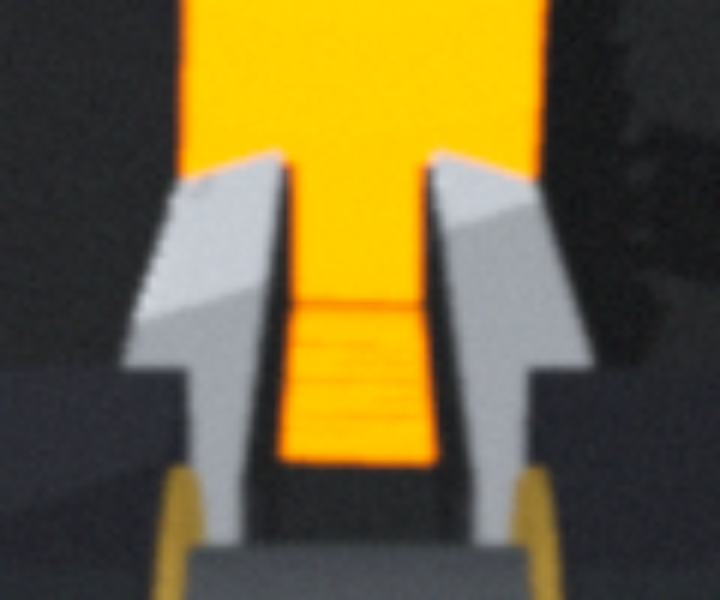

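The wedge has not moved: depth and the scene view put the real fingertips about 40 mm higher than the tool data says. I'll back off behind the wedge and go down step by step while watching the force.

```bash
python3 -m crank '[[-0.1,0,0,0],[-0.1,0,0,0],[-0.1,0,0,0],[-0.1,0,0,0],[0,0,0,0],[0,0,0.03,0],[0,0,0.03,0],[0,0,0.03,0],[0,0,0,0],[0,0,0,0]]'
python3 - <<'E'
from h import *
im,d,P=snap("wrist",'w4'); o=robot.get_obs();print(o['tool_pos'],o['wrist_force'])
for u,v in [(230,222),(228,217),(234,217),(236,216),(270,217),(222,222),(247,150)]: print((u,v),im[v,u],pts(P,[u,v],d).round(4).tolist())
E
```

```text
time: 6.6
tool_pos: [0.5785, -0.0876, -0.0077]
ee_rot: [3.142, 0.0, 1.824]
wrist_force: [-0.0, -0.2, 0.4]
width: 0.0141
[ 0.5786434  -0.08770637 -0.0075003 ] [0.34188036 0.34655442 0.16396033]
(230, 222) [196 201 209] [[0.5656, -0.0826, 0.0376]]
(228, 217) [154 159 165] [[0.5637, -0.0829, 0.0287]]
(234, 217) [195 201 208] [[0.5675, -0.0824, 0.0273]]
(236, 216) [159 165 172] [[0.5687, -0.0821, 0.0252]]
(270, 217) [167 174 178] [[0.5906, -0.0763, 0.0278]]
(222, 222) [197 202 210] [[0.5607, -0.0839, 0.0374]]
(247, 150) [255 200   0] [[0.5652, -0.0384, 0.0184]]
```

View pics/w4.png

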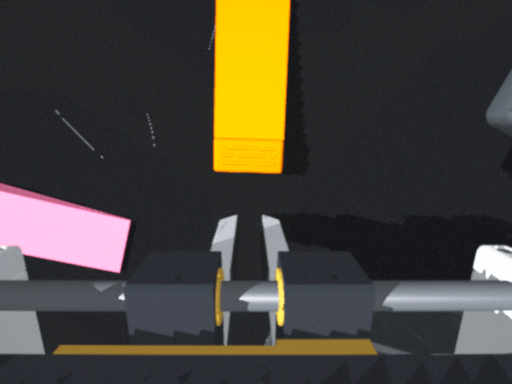

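```bash
python3 -m crank '[[0,0,0.03,0],[0,0,0.03,0],[0,0,0.02,0],[0,0,0,0],[0,0,0,0],[0,0,0,0],[0,0,0,0],[0,0,0,0],[0,0,0,0],[0,0,0,0]]'
python3 - <<'E'
from h import *
im,d,P=snap("wrist",'w5'); o=robot.get_obs();print(o['tool_pos'],o['wrist_force'])
for u,v in [(230,222),(234,217),(236,216),(270,217),(160,260),(340,260),(160,300),(20,270),(247,150)]: print((u,v),im[v,u],pts(P,[u,v],d).round(4).tolist())
E
```

```text
time: 7.9
tool_pos: [0.5784, -0.0879, -0.0237]
ee_rot: [-3.142, 0.0, 1.824]
wrist_force: [-0.5, -0.6, 0.0]
width: 0.0141
[ 0.5784976  -0.08787042 -0.02370936] [ 0.46374251 -0.82597373  0.04223054]
(230, 222) [195 201 209] [[0.5655, -0.0829, 0.0211]]
(234, 217) [197 203 210] [[0.5675, -0.0823, 0.0123]]
(236, 216) [161 164 171] [[0.5687, -0.0822, 0.0097]]
(270, 217) [164 170 176] [[0.5906, -0.0766, 0.0115]]
(160, 260) [40 42 46] [[0.5471, -0.0627, 0.1158]]
(340, 260) [40 44 49] [[0.5958, -0.0504, 0.1155]]
(160, 300) [67 71 82] [[0.5514, -0.0657, 0.1282]]
(20, 270) [147 150 156] [[0.5026, -0.0827, 0.107]]
(247, 150) [255 206   0] [[0.5648, -0.037, 0.0183]]
```

```bash
python3 -m crank '[[0,0,0.02,0],[0.05,0,0,0],[0.05,0,0,0],[0.05,0,0,0],[0.05,0,0,0],[0.05,0,0,0],[0.05,0,0,0],[0.05,0,0,0],[0.05,0,0,0],[0,0,0,0]]'
python3 - <<'E'
from h import *
im,d,P=snap("wrist",'w6'); o=robot.get_obs();print(o['tool_pos'],o['wrist_force'])
P,c=wedge('w6'); b=cv2.boxPoints(cv2.minAreaRect(c)); print(b.tolist())
b=np.array(sorted(b.tolist(),key=lambda p:p[1])); print(ray(P,b[:2],0.002),ray(P,b[:2],0.002).mean(0))
E
```

```text
time: 9.2
tool_pos: [0.5581, -0.0096, -0.0278]
ee_rot: [-3.141, -0.0, 1.825]
wrist_force: [-0.5, -0.7, 0.7]
width: 0.014
[ 0.5582858  -0.01002455 -0.02777881] [-0.23522971 -0.0160949   0.22076749]
[[213.07943725585938, 218.14108276367188], [218.46881103515625, 24.12413787841797], [290.5243225097656, 26.125686645507812], [285.13494873046875, 220.14263916015625]]
[[0.51071423 0.10624731 0.002     ]
 [0.55145278 0.11567045 0.002     ]] [0.53108351 0.11095888 0.002     ]
```

View pics/w6.png

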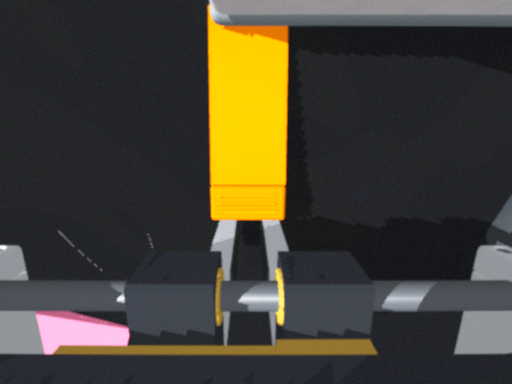

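```bash
python3 -m crank '[[0.02,0,0,0],[0.02,0,0,0],[0.02,0,0,0],[0.02,0,0,0],[0.02,0,0,0],[0.02,0,0,0],[0.02,0,0,0],[0.02,0,0,0],[0.02,0,0,0],[0.02,0,0,0]]'
cat >> h.py <<'E'
def tilt(f):
    # plane fit of balance's flat top: white pixels off the pan, from depth
    im,d,P=load(f); hsv=cv2.cvtColor(im,cv2.COLOR_RGB2HSV)
    v,u=np.nonzero((d>0)&(hsv[...,1]<70)&(hsv[...,2]>70)); X=pts(P,np.c_[u,v],d)
    L=(X-np.array([.5817,.2087,0])); c,s=np.cos(.243),np.sin(.243)
    bx=L[:,0]*c+L[:,1]*s; by=-L[:,0]*s+L[:,1]*c
    k=(abs(bx)<.093)&(abs(by)<.078)&(X[:,2]>.05)&(X[:,2]<.075)&(np.hypot(bx-.018,by)>.065)
    A=np.c_[bx,by,np.ones(len(bx))][k]; z=X[k,2]
    for _ in range(4):
        q=np.linalg.lstsq(A,z,rcond=None)[0]; g=abs(A@q-z)<.004; A,z=A[g],z[g]
    return q.round(4),len(z)
E
python3 - <<'E'
from h import *
im,d,P=snap("wrist",'w7');snap("top",'t7'); snap("scene",'s7');o=robot.get_obs();print(o['tool_pos'],o['wrist_force'])
for f in('top0','t7','scene0','s7'): print(f,tilt(f))
E
```

```text
time: 10.5
tool_pos: [0.5495, 0.0255, -0.0274]
ee_rot: [3.141, 0.005, 1.823]
wrist_force: [1.3, -5.6, -1.1]
width: 0.014
[ 0.54903051  0.02675753 -0.02761631] [ 1.45972962 -5.09884241 -0.70524167]
top0 (array([0.0427, 0.051 , 0.0597]), 1151)
t7 (array([0.0079, 0.0071, 0.0598]), 878)
scene0 (array([0.0363, 0.0457, 0.0586]), 779)
s7 (array([0.002 , 0.0118, 0.0585]), 768)
```

View pics/w7.png

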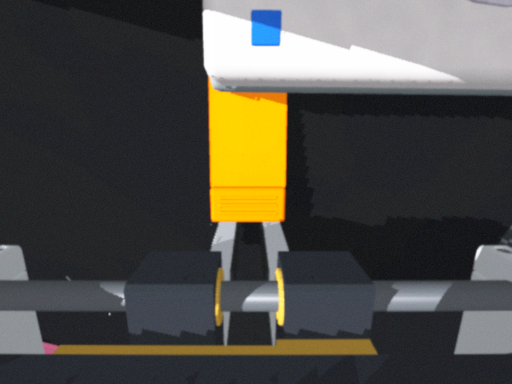

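Run:
```python
from h import *
im,d,P=load('w7')
print([(v,im[v,230].tolist(),pts(P,[230,v],d).round(4).tolist()[0]) for v in range(70,106,3)])
print([(v,im[v,360].tolist(),pts(P,[360,v],d).round(4).tolist()[0]) for v in range(74,106,3)])
B=ray(P,[248,221],.018); print(B)
for v in(92,95): 
    p=ray(P,[[250,v],[400,v]],.014); print(p.tolist(),(p[0]-B[0])@[-.243,.97,0])
```

```text
[(70, [249, 247, 248], [0.5199, 0.1115, 0.0576]), (73, [242, 239, 241], [0.5201, 0.1105, 0.0566]), (76, [223, 221, 223], [0.5203, 0.1095, 0.0553]), (79, [176, 172, 175], [0.5202, 0.1087, 0.0522]), (82, [146, 144, 146], [0.5199, 0.1082, 0.0447]), (85, [142, 140, 143], [0.519, 0.1082, 0.0312]), (88, [103, 111, 116], [0.5186, 0.1074, 0.0236]), (91, [158, 112, 92], [0.5188, 0.1061, 0.0211]), (94, [255, 204, 0], [0.518, 0.1055, 0.0072]), (97, [255, 213, 0], [0.5184, 0.1038, 0.0072]), (100, [255, 214, 0], [0.519, 0.1021, 0.0096]), (103, [255, 213, 0], [0.5192, 0.1005, 0.0075])]
[(74, [241, 240, 241], [0.5728, 0.1235, 0.0576]), (77, [227, 222, 226], [0.5737, 0.1227, 0.0561]), (80, [179, 179, 180], [0.5751, 0.1223, 0.053]), (83, [151, 147, 150], [0.5774, 0.1223, 0.0473]), (86, [142, 140, 143], [0.5825, 0.1238, 0.0336]), (89, [97, 105, 108], [0.5861, 0.1241, 0.0244]), (92, [83, 88, 92], [0.5877, 0.1233, 0.0213]), (95, [31, 31, 32], [0.5961, 0.1257, -0.0014]), (98, [22, 22, 28], [0.5965, 0.1238, -0.0006]), (101, [16, 15, 20], [0.5972, 0.1222, -0.001]), (104, [25, 25, 29], [0.5978, 0.1205, -0.0009])]
[[0.54716689 0.0343724  0.018     ]]
[[0.5293546118187826, 0.10894150288826142, 0.014000000000000012], [0.6124474418203641, 0.13031446145900216, 0.014000000000000012]] 0.0766604129624424
[[0.5297583116650584, 0.10736702069557627, 0.014000000000000012], [0.6130613471884799, 0.12878944294469527, 0.014000000000000012]] 0.0750350661728928
```

```bash
python3 -m crank '[[0.011,0,0,0],[0.011,0,0,0],[0.011,0,0,0],[0.011,0,0,0],[0.011,0,0,0],[0.011,0,0,0],[0,0,0,0],[0,0,0,0],[0,0,0,0],[0,0,0,0]]'
python3 - <<'E'
from h import *
im,d,P=snap("wrist",'w8');snap("top",'t8'); snap("scene",'s8');o=robot.get_obs();print(o['tool_pos'],o['wrist_force'])
for f in('t8','s8'): print(f,tilt(f))
B=ray(P,[248,221],.018)
print([(v,im[v,230].tolist(),pts(P,[230,v],d).round(4).tolist()[0],((pts(P,[230,v],d)-B)@[-.243,.97,0]).round(4)) for v in range(90,120,3)])
E
```

```text
time: 11.9
tool_pos: [0.5458, 0.0386, -0.0277]
ee_rot: [3.141, 0.004, 1.823]
wrist_force: [1.3, -7.5, -1.2]
width: 0.0139
[ 0.5457964   0.03860566 -0.02767609] [ 2.0353784  -7.31628837 -1.40032882]
t8 (array([-0.0033, -0.0022,  0.0601]), 810)
s8 (array([-0.0042, -0.0002,  0.0587]), 778)
[(90, [254, 253, 254], [0.5182, 0.1168, 0.0581], array([0.0734])), (93, [254, 253, 253], [0.5185, 0.1156, 0.0585], array([0.0721])), (96, [253, 253, 253], [0.5189, 0.1144, 0.0597], array([0.0709])), (99, [251, 250, 251], [0.519, 0.1133, 0.0581], array([0.0698])), (102, [246, 243, 245], [0.5193, 0.1121, 0.0586], array([0.0685])), (105, [235, 234, 235], [0.5196, 0.1109, 0.058], array([0.0673])), (108, [206, 202, 204], [0.5197, 0.1098, 0.0553], array([0.0662])), (111, [148, 147, 148], [0.5196, 0.1086, 0.0509], array([0.0651])), (114, [124, 134, 141], [0.5181, 0.1074, 0.0242], array([0.0642])), (117, [255, 186, 6], [0.5176, 0.1057, 0.0099], array([0.0627]))]
```

View pics/w8.png

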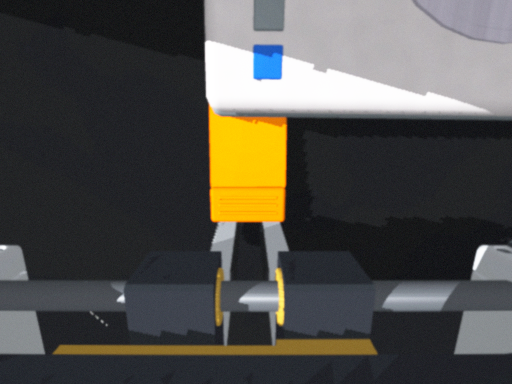

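```bash
python3 -m crank '[[-0.05,0,0,0],[-0.05,0,0,0],[-0.05,0,0,0],[0,0,-0.15,0],[0,0,-0.15,0],[0,0,-0.15,0],[0,0,-0.15,0],[0,0,-0.1,0],[0,0,0,0],[0,0,0,0]]' 1
python3 - <<'E'
from h import *
im,d,P=snap("top",'t9');snap("wrist",'w9');snap("scene",'s9'); o=robot.get_obs();print(o['tool_pos'],o['ee_rot'],o['wrist_force'],o['width'])
for f in('t9','s9'): print(f,tilt(f))
for f in('t9','s9'):
    im,d,P=load(f);hsv=cv2.cvtColor(im,cv2.COLOR_RGB2HSV)
    r=(((hsv[...,0]<8)|(hsv[...,0]>172))&(hsv[...,1]>130)&(hsv[...,2]>100)).astype(np.uint8)
    n,l,s,c=cv2.connectedComponentsWithStats(r)
    for i in range(1,n):
        if s[i,4]>5:
            X=ray(P,c[i],.061)[0]
            if abs(X[0]-.64)<.06 and abs(X[1]-.29)<.06: print(f,s[i,4],c[i],X)
E
```

```text
time: 13.3
tool_pos: [0.552, 0.012, 0.1111]
ee_rot: [-3.14, -0.001, 1.824]
wrist_force: [0.5, 1.3, 0.3]
width: 0.0004
[0.55173339 0.01208165 0.11066433] [-3.13897240e+00 -8.89172563e-04  1.82388693e+00] [-0.58739705 -1.15461691 -0.10762427] 0.0005512923108122831
t9 (array([-0.0031,  0.0012,  0.0599]), 772)
s9 (array([-0.0044, -0.0009,  0.0586]), 794)
t9 16 [131.  183.5] [0.64798745 0.29532175 0.061     ]
s9 13 [155. 227.] [0.64428957 0.293055   0.061     ]
```

View pics/w9.png

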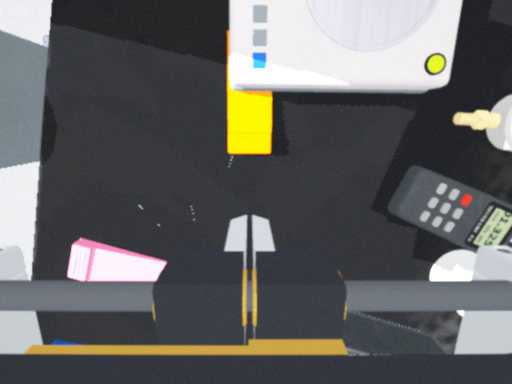

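View pics/t9.png

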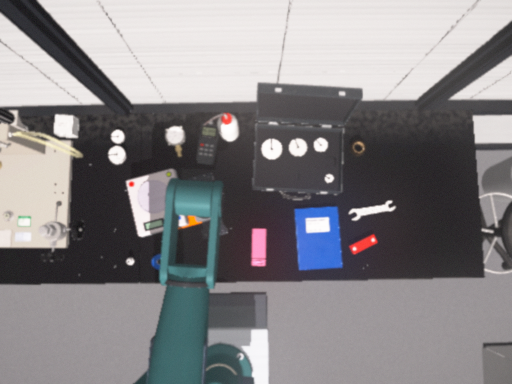

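```bash
python3 - <<'E'
from h import *
im,d,P=load('top0')
for b in [(117,137),(117,155),(65,125),(110,165)]: print(b,pts(P,b,d).round(3).tolist())
E
python3 -m crank '[[0.207,0.1325,0,0],[0.207,0.1325,0,0],[0.207,0.1325,0,0],[0.207,0.1325,0,0],[0.207,0.1325,0,0],[0.207,0.1325,0,0],[0,0,0,0],[0,0,0,0],[0,0,0,0],[0,0,0,0]]'
python3 - <<'E'
from h import *
snap("wrist",'w10');snap("scene",'s10');o=robot.get_obs();print(o['tool_pos'],o['ee_rot'],o['wrist_force'])
im,d,P=load('s10');c=im[150:260,110:270]; cv2.imwrite('pics/s10c.png',cv2.resize(c,None,fx=5,fy=5,interpolation=cv2.INTER_CUBIC)[:,:,::-1])
im,d,P=load('w10')
for u in(240,247,254,262): print(u,[pts(P,[u,v],d).round(3).tolist()[0] for v in(214,216,219,224,230)])
E
```

```text
(117, 137) [[0.82, 0.362, 0.019]]
(117, 155) [[0.755, 0.359, 0.022]]
(65, 125) [[0.859, 0.535, 0.048]]
(110, 165) [[0.724, 0.392, -0.001]]
time: 14.7
tool_pos: [0.6444, 0.2911, 0.1128]
ee_rot: [3.141, 0.0, 1.822]
wrist_force: [0.7, 0.4, 0.3]
width: 0.0007
[0.64446235 0.29143762 0.11278747] [3.14103407e+00 6.31113454e-05 1.82269668e+00] [ 0.81473774  0.13935821 -0.52352721]
240 [[0.641, 0.27, 0.06], [0.642, 0.267, 0.059], [0.637, 0.297, 0.152], [0.638, 0.298, 0.162], [0.638, 0.298, 0.171]]
247 [[0.648, 0.271, 0.06], [0.649, 0.269, 0.06], [0.642, 0.297, 0.148], [0.642, 0.297, 0.158], [0.642, 0.297, 0.167]]
254 [[0.655, 0.273, 0.06], [0.646, 0.3, 0.146], [0.646, 0.3, 0.152], [0.646, 0.3, 0.162], [0.646, 0.299, 0.17]]
262 [[0.663, 0.275, 0.059], [0.663, 0.273, 0.059], [0.651, 0.301, 0.152], [0.651, 0.301, 0.161], [0.65, 0.301, 0.171]]
```

View pics/w10.png

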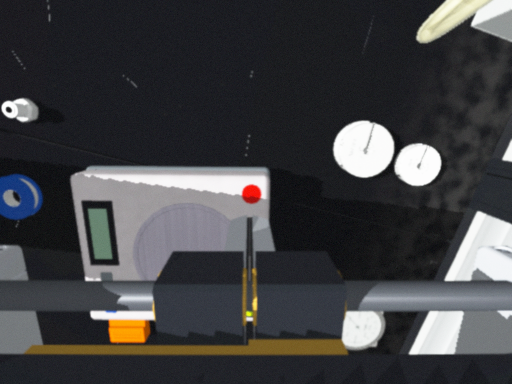

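View pics/s10c.png

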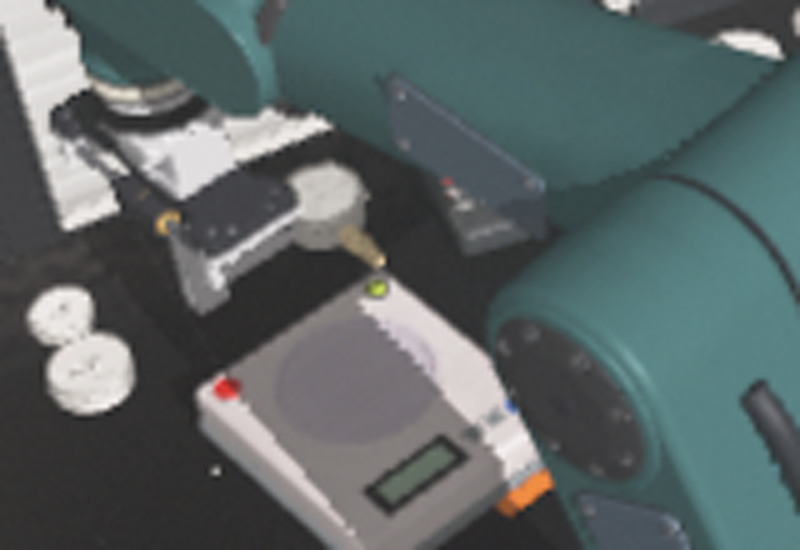

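```bash
python3 -m crank '[[0,0,0.1,0],[0,0,0.1,0],[0,0,0.1,0],[0,0,0.05,0],[0,0,0.02,0],[0,0,0.01,0],[0,0,0,0],[0,0,0,0],[0,0,0,0],[0,0,0,0]]'
python3 - <<'E'
from h import *
im,d,P=load('w10'); print('red',ray(P,[252,194],.061))
o=robot.get_obs();print(o['tool_pos'],o['wrist_force'])
im,d,P=snap("wrist",'w11')
print([pts(P,[240,v],d).round(3).tolist()[0] for v in(210,214,219,224)])
E
```

```text
time: 16.05
tool_pos: [0.6445, 0.2924, 0.0365]
ee_rot: [3.141, 0.0, 1.824]
wrist_force: [0.5, 1.1, -0.1]
width: 0.0004
red [[0.64772151 0.29259504 0.061     ]]
[0.64445328 0.29238622 0.03650205] [ 0.48629007  1.14504922 -0.10842278]
[[0.637, 0.3, 0.06], [0.637, 0.297, 0.06], [0.637, 0.299, 0.076], [0.638, 0.299, 0.084]]
```

View pics/w11.png

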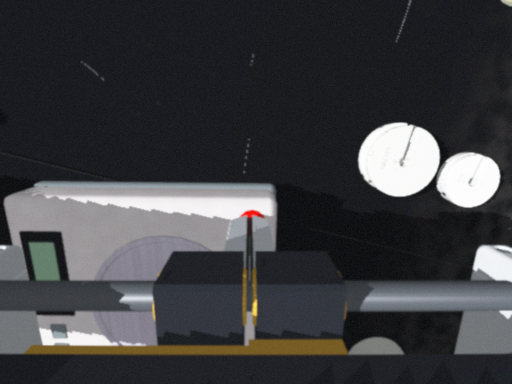

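```bash
python3 -m crank '[[0,0,0.01,0],[0,0,0.01,0],[0,0,0.01,0],[0,0,0.01,0],[0,0,0.005,0],[0,0,0,0],[0,0,0,0],[0,0,0,0],[0,0,0,0],[0,0,0,0]]'
```

```text
time: 17.35
tool_pos: [0.6444, 0.2924, 0.0288]
ee_rot: [3.141, 0.0, 1.824]
wrist_force: [-2.7, -1.7, 4.9]
width: 0.0004
```

```bash
python3 -m crank '[[0,0,0.004,0],[0,0,0,0],[0,0,0,0],[0,0,0,0],[0,0,0,0],[0,0,0,0],[0,0,0,0],[0,0,0,0],[0,0,0,0],[0,0,0,0]]'
```

```text
time: 18.6
tool_pos: [0.6444, 0.2924, 0.0287]
ee_rot: [3.141, 0.0, 1.824]
wrist_force: [-2.6, -1.1, 6.9]
width: 0.0005
```

Now 7 N, held for about 1 s. I'll press a little firmer and check the level while pressed.

```bash
python3 -m crank '[[0,0,0.006,0],[0,0,0,0],[0,0,0,0],[0,0,0,0],[0,0,0,0],[0,0,0,0],[0,0,0,0],[0,0,0,0],[0,0,0,0],[0,0,0,0]]'
python3 - <<'E'
from h import *
snap("scene",'s12');print(tilt('s12'),robot.get_obs()['wrist_force'])
E
```

```text
time: 19.85
tool_pos: [0.6444, 0.2924, 0.0286]
ee_rot: [3.14, 0.0, 1.824]
wrist_force: [-5.2, -1.5, 9.7]
width: 0.0003
(array([-0.0042,  0.0037,  0.0588]), 608) [-3.68853241 -1.63803378 10.76024632]
```

Level under 10 N. Now I'll lift away, move clear and check.

```bash
python3 -m crank '[[0,0,-0.02,0],[0,0,-0.05,0],[0,0,-0.1,0],[0,0,-0.1,0],[0,0,-0.1,0],[0,0,-0.1,0],[0,0,-0.1,0],[0,0,0,0],[0,0,0,0],[0,0,0,0]]'
python3 -m crank '[[-0.2,-0.13,0,0],[-0.2,-0.13,0,0],[-0.2,-0.13,0,0],[-0.2,-0.13,0,0],[-0.2,-0.13,0,0],[-0.2,-0.13,0,0],[-0.2,-0.13,0,0],[0,0,0,0],[0,0,0,0],[0,0,0,0]]'
python3 - <<'E'
from h import *
snap("scene",'s13');snap("top",'t13');snap('wrist','w13');o=robot.get_obs();print(o['tool_pos'],o['wrist_force'])
print(tilt('s13'),tilt('t13'))
im,d,P=load('t13');hsv=cv2.cvtColor(im,cv2.COLOR_RGB2HSV)
w=((hsv[...,1]<60)&(hsv[...,2]>100)).astype(np.uint8); w[:165]=0;w[245:]=0;w[:,:120]=0;w[:,192:]=0
c=max(cv2.findContours(w,0,2)[0],key=cv2.contourArea);q=ray(P,cv2.boxPoints(cv2.minAreaRect(c)),.06);print(q.mean(0))
E
```

```text
time: 21.15
tool_pos: [0.6437, 0.2921, 0.1377]
ee_rot: [-3.139, 0.0, 1.824]
wrist_force: [0.1, -0.2, -0.2]
width: 0.0004
time: 22.4
tool_pos: [0.5385, -0.0231, 0.1389]
ee_rot: [-3.141, -0.001, 1.826]
wrist_force: [0.3, 0.3, -0.3]
width: 0.0003
[ 0.53849199 -0.0232493   0.139081  ] [-0.36519924 -0.17494855  0.26897423]
(array([-0.0041,  0.0011,  0.0587]), 771) (array([0.0007, 0.0027, 0.0598]), 1057)
[0.58201787 0.21093491 0.06      ]
```

View pics/t13.png

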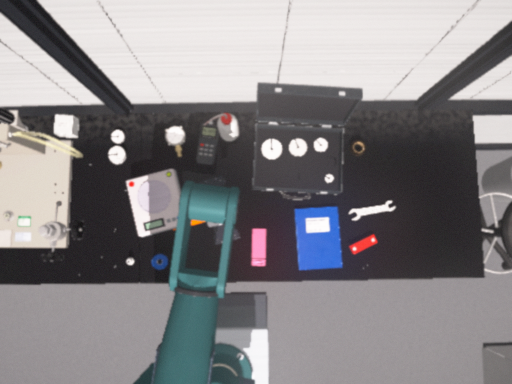

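View pics/w13.png

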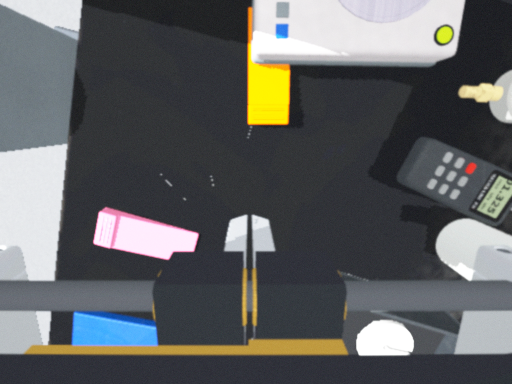

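The balance is level (about 0.004 rad), the wedge is flat under the foot (wrist view pixel (268,95)), and nothing else has moved.

```bash
python3 -c "
from bench import robot
print(robot.close_job())"
```

```text
the job is handed in; nothing more can be done
None
```

The balance stands level on the orange wedge and no longer rocks. I handed the job in at about 22.5 s of the 67 s allowed; the interface gave no verdict.

- **Wedge:** I pushed it straight in by its back face, with up to about 8 N on the wrist. It stopped with the case side 64 mm ahead of the wedge's back, against 63.5 mm ideal. That puts the short foot near x = +21 mm and, by my estimate, a few mm off the middle line.
- **Press:** The fingertip pressed the red spot at 5, 7 and then about 10 N, for over 1 s each. The tilt measured about 0.006 rad under 10 N.
- **Final check:** With the arm lifted clear, the two fixed cameras gave a tilt of 0.003 to 0.004 rad. The balance centre was within about 3 mm of where it started. In the pictures none of the other things looked moved.

**What disagreed:** The real fingertips sat about 33 mm behind the TCP, not 8 mm ahead as stated. Because of that, my first push passed over the wedge without touching it. I saw this in the depth readings and the scene view, backed off, lowered the tool step by step and pushed again.

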